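# Switch the vacuum selector to the third port

### The job

Switch the vacuum over to the third port: with the fingertips or the outside of the fingers, push the ball-topped selector lever gently along its H-shaped gate, out of wherever it stands in the left-hand lane, across to the right-hand lane, and then forward (away from the robot) fully home into the third slot, the right-hand far one. Do not take the lever between the fingers, do not let it dip into the fourth slot (right-hand near one), and do not disturb the glassware and other things around it. Leave the lever in the third slot and move clear.

Things in the scene. Friction and masses are not known exactly. Their poses are not given: they have to be found in the camera images.
- selector: vacuum selector fixed to the bench: grey box 174 mm (its x) by 150 mm (its y), 85 mm high, an aluminium gate plate (180 x 150 mm) on top. Origin on the bench under the centre of the H. Its x axis is 'forward' (away from the robot, turned up to 0.4 rad about the vertical), y 'left', z up. A gauge 16 mm high stands on the plate's near left corner; four brass stubs stick out of the far side under the plate.
- gate (a point): centre of the H cut in the gate plate, on its top face, 85 mm above the bench. Two lanes run along the selector's x, 32 mm apart, joined at their middle by a cross slot along y. First slot = left lane far end, second = left lane near end, third = right lane far end, fourth = right lane near end (one to four small rivets beside them).
- knob (a point): centre of the lever's black ball (radius 20 mm), 150 mm up a 10 mm steel rod from a pivot 20 mm above the selector's origin. In the selector's frame, in mm: x = 150 sin(forward), y = -150 sin(across) cos(forward), z = 20 + 150 cos(across) cos(forward): 170 high upright, about 158 at slot ends; about 49 forward or back at slot ends, 36 left or right in the lanes.
- forward (a joint): fore-and-aft lean of the lever, rad: 0 = upright, level with the cross slot; +0.33 = far end of a lane (first or third slot), -0.33 = near end (second or fourth). Friction holds it where it is left; about 3 N at the ball moves it. It passes along the cross slot freely within 0.05 of 0; rounded corners draw it in from about 0.1. Starts anywhere from -0.30 to 0.30.
- across (a joint): sideways lean of the lever, rad: -0.24 = left-hand lane (stop), +0.24 = right-hand lane (stop). Friction holds it where it is left; about 3 N at the ball moves it. It runs along a lane only within about 0.04 of the stop. Starts in the left-hand lane.
- trap_jar: bystander: amber jar with a black cap, 68 mm diameter, 100 mm high, to the right of the selector; origin at the centre of its foot
- petri: bystander: stack of clear dishes, 90 mm diameter, 32 mm high, to the right of the selector; origin at the centre of its foot
- wash_bottle: bystander: white plastic bottle, 66 mm diameter, 130 mm high, to the left of the selector; origin at the centre of its foot
- beaker: bystander: open glass beaker, 68 mm diameter, 85 mm high, to the left of the selector; origin at the centre of its foot
- filter_unit: bystander: filtration bottle with a white collar and a funnel, 84 mm diameter, 165 mm high, furthest to the left; origin at the centre of its foot
- spatula: bystander: narrow steel laboratory spatula 165 mm long, 4 mm thick, lying between the selector and the robot; origin at the middle of its underside
- bung: bystander: rubber bung, 40 mm diameter, 30 mm high, between the selector and the robot; origin at the centre of its foot

How it is judged:
By the outcome, as a careful person would: the job done as asked, in the order asked, and still so for the second after the job is handed in, with the robot touching nothing.
It also fails if it takes over 48 s, if anything falls off the work surface, if the arm or the gripper's body presses on something with over 40 N, if the wrist force passes 120 N, or if a joint passes its speed limit or range.

### The arm

A 6-joint arm with a two-finger parallel gripper is mounted at the origin on the work surface. World frame = base frame: x ahead of the robot, y to its left, z up, the work surface at z = 0. Lengths are in mm, angles in rad, forces in N, time in s.
With the tool pointing down it reaches from about 300 to 750 mm from the base axis. Payload 8.5 kg.
Tool frame: the origin (TCP) lies on the centre line of the jaws, within the pads' length; the fingertips stand 8 mm ahead of it and the grasp point (between the pads) lies 11 mm behind it (r.tcp_to_tips is the distance from the TCP to the fingertips, in mm); z points along the fingers, y is the direction in which the jaws open and shut (so a half turn about z gives the same grasp; the last joint's range is limited). The gripper opens to 88 mm and grips with 3 to 60 N. Pads are 18 mm wide; open, the fingers measure 123 mm over their backs; the gripper's body (75 mm by 187 mm) begins 45 mm behind the grasp point.
Start: joints at [-1.442, 0.381, 1.297, -0, 1.464, -0.215], TCP at [185.381, -517.798, 246.748] pointing down, gripper open.
Joint ranges: [-3.11, 3.11], [-0.89, 2.33], [0.22, 2.48], [-1.42, 4.56], [0.17, 2.85], [-2.88, 2.88]. Speed limits (rad/s): [2.39, 2.39, 3.14, 3.14, 3.14, 3.14].

### API

Orientations are given as a 3x3 rotation matrix whose columns are the frame's x, y, z axes.
In Python, from plant import readout, cams, r gives the robot as it stands.
- The arm moves only by the shell command python3 -m pendant 'ROWS' [OPENING] [FORCE]. ROWS is JSON, a list of rows, each a list of 2 entries, a list of its own where there are three numbers: the shift along the tool's x, y, z in m, then the turn, a rotation vector about the tool's x, y, z in rad. In form: [[[tx, ty, tz], [ax, ay, az]], ...]. A call has 1 to 12 rows; each row shifts and turns the commanded pose from where the row before left it, along the tool's axes as they then stand; what a row does not reach is not made up. A row lasts 1/10 s, in which the tool goes at most 50 mm and 8.59 degrees, less where a joint would pass 70% of its speed; a pose out of reach is approached as far as the arm can. A call is refused whole if a number of a shift passes 0.05 or a number of a turn 0.15, either way. A call with a gripper value outside its range is refused whole. OPENING is the finger opening in m, from 0 to 0.0881, set as the call begins (- or left out, the last holds). The fingers move at their own pace and stop on an object; FORCE is the grip in N (left out, the last holds). Time passes only in rows, so rows that do not move let the fingers close. It gives the time, the measured TCP pose, the force and the opening at its end, in the units of the state.
- readout.read_state(): the state, without advancing time (a new reading comes with each control period).
- cams.camera(name): name is "scene" or "side" or "wrist"; returns the picture (420x560x3 uint8, red, green, blue); there is no depth.
- cams.camera_info(name): a dict with "intrinsics" (3x3 intrinsics, pixels), "cam_to_world" (4x4, takes a point from camera to world coordinates). Camera axes: x right, y up, looking along -z (the intrinsics and any distortion apply to the point x, -y, -z); pixel columns grow to the right and rows downward; lengths in mm; the calibration is good to about 2 mm. A picture is of the moment at which its call begins: read the wrist's pose just before it. camera_info takes no time and is no camera call; for the wrist camera it gives the pose at the moment of the call.
- r.sign_off(): hands the job in, once; it reports no verdict.
Trained networks look in the newest picture that a camera, given by its name, has taken for a name from the list of things; names that differ only in an ending like _2 or _b are one class to them, and where a whole thing is asked for, a point or a joint stands for the part that bears it (a point fixed in the world has none). Each returns a list of dicts, best first, with "confidence" (0 to 1); they miss things now and then, are a little off and sometimes report something else, mostly with a low value. They report only what shows in the picture. A call takes as long as a camera call.
- cams.spot_in(thing, camera): "at" ([row, column] in pixels, amid what is visible of it).
- cams.landmark_of(thing, camera): "at" ([row, column] in pixels: a listed point, or the origin of a listed thing).
The state is a dict: "clock": time; "q": joint angles; "qvel": joint speeds; "joint_torque": joint torques, N m; "tool_pos": TCP position; "tool_rot": TCP orientation; "ft_force": force on the tool from outside, world axes, zero at the start; "torque": the same for the moment, N m; "finger_gap": opening from 0.0 (shut) to 1.0 (fully open).
Only numpy, scipy, OpenCV 4.12 (cv2) and the standard library are available. Lean on these libraries where they do the work, as an engineer would, in place of code of your own. Each camera call takes 0.05 s, during which the arm holds its last target.

## Working session

There is one attempt and no reset: what is moved stays moved. The work goes in short steps, Python scripts to look and compute and a shell command to move; the robot and the scene stay as the last step left them, time stands still between calls to the robot, and variables do not carry over. Pictures are saved under pics/ and viewed, and the job is handed in when it is done.

```bash
ls; mkdir -p pics; python3 - <<'E'
from plant import readout, cams, r
import cv2
s=readout.read_state()
print(s)
for c in ["scene","side"]:
    im=cams.camera(c); cv2.imwrite(f"pics/{c}0.png",im[:,:,::-1])
    i=cams.camera_info(c); print(c,i)
    for t in ["knob","gate","selector"]:
        print(t,cams.landmark_of(t,c)[:2])
E
```

```text
pics
{'clock': 0.0, 'q': array([-1.44229586e+00,  3.81224770e-01,  1.29824799e+00, -1.37854098e-05,
        1.46360177e+00, -2.15268742e-01]), 'qvel': array([ 0.00010627, -0.00010272,  0.00065093,  0.00050695,  0.00084116,
       -0.00102474]), 'joint_torque': array([-2.93622696e-03, -4.37929273e+01, -2.24552965e+01,  7.12040160e-02,
        3.53617966e-02, -9.05008983e-05]), 'tool_pos': array([ 185.34707462, -517.5476181 ,  246.12661804]), 'tool_rot': array([[ 9.41490518e-01,  3.37039408e-01, -2.03492250e-04],
       [ 3.37039333e-01, -9.41489423e-01,  1.46790818e-03],
       [ 3.03157102e-04, -1.45060652e-03, -9.99998902e-01]]), 'ft_force': array([-0.04944088,  0.64697838, -0.41265001]), 'torque': array([ 0.02571163,  0.00381104, -0.02424259]), 'finger_gap': 1.000984811954169}
scene {'intrinsics': array([[529.47776086,   0.        , 290.26645301],
       [  0.        , 529.47776086, 215.61514083],
       [  0.        ,   0.        ,   1.        ]]), 'cam_to_world': array([[-8.20425552e-01, -3.64675503e-01,  4.40356322e-01,
         1.02150368e+03],
       [ 5.71600080e-01, -5.40976
[... 366 characters left out ...]
]
selector [{'at': [215.5, 236.5], 'confidence': 0.95}]
side {'intrinsics': array([[407.90030812,   0.        , 273.69539209],
       [  0.        , 407.90030812, 204.01560037],
       [  0.        ,   0.        ,   1.        ]]), 'cam_to_world': array([[ 9.99520980e-01, -1.09603334e-03, -3.09290909e-02,
         5.14146388e+02],
       [-2.57046833e-02,  5.27175227e-01, -8.49367735e-01,
        -6.01269222e+02],
       [ 1.72359859e-02,  8.49755893e-01,  5.26894527e-01,
         5.52214538e+02],
       [ 0.00000000e+00,  0.00000000e+00,  0.00000000e+00,
         1.00000000e+00]])}
knob []
gate [{'at': [287.0, 291.0], 'confidence': 0.59}]
selector [{'at': [324.1, 289.4], 'confidence': 0.86}]
```

View pics/scene0.png

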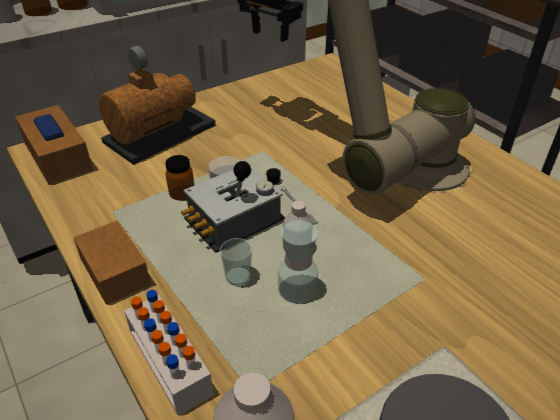

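View pics/side0.png

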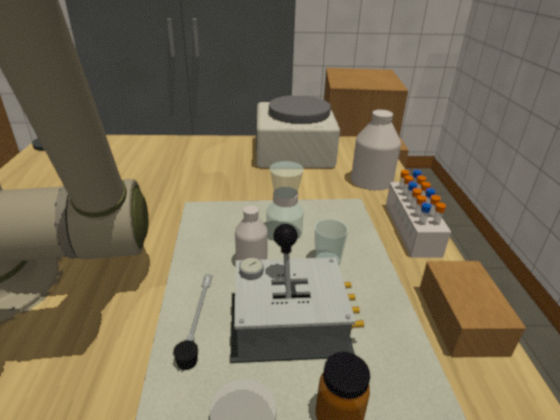

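The scene picture shows the black ball at about (170, 242) and the plate around (192, 232). The side picture shows the ball at about (237, 286) and the H at about (288, 291). The jar and petri dishes are on the right, the bottles on the left. I'll zoom in and triangulate.

```bash
cat > h.py <<'E'
import numpy as np
from plant import readout, cams, r
import cv2
def ray(c,rc,info=None):
    i=info or cams.camera_info(c); K=i["intrinsics"];T=i["cam_to_world"]
    p=np.linalg.solve(K,[rc[1],rc[0],1]); d=T[:3,:3]@[p[0],-p[1],-p[2]]
    return T[:3,3],d/np.linalg.norm(d)
def onz(c,rc,z,info=None):
    o,d=ray(c,rc,info); return o+d*(z-o[2])/d[2]
def tri(*rs):
    A=0;b=0
    for o,d in rs:
        P=np.eye(3)-np.outer(d,d);A=A+P;b=b+P@o
    x=np.linalg.solve(A,b)
    return x,[float(np.linalg.norm((np.eye(3)-np.outer(d,d))@(x-o))) for o,d in rs]
def proj(c,X):
    i=cams.camera_info(c); T=i["cam_to_world"]; p=T[:3,:3].T@(np.asarray(X,float)-T[:3,3]); q=i["intrinsics"]@[p[0],-p[1],-p[2]]
    return np.array([q[1]/q[2],q[0]/q[2]])
E
python3 - <<'E'
from h import *
np.set_printoptions(precision=1,suppress=True)
a=cv2.imread("pics/scene0.png")[130:260,160:320];cv2.imwrite("pics/scz.png",cv2.resize(a,None,fx=4.8,fy=4.5,interpolation=2))
a=cv2.imread("pics/side0.png")[205:365,190:390];cv2.imwrite("pics/sdz.png",cv2.resize(a,None,fx=3.7,fy=3.7,interpolation=2))
print(tri(ray("scene",(170,242)),ray("side",(237,286))))
print(onz("scene",(191.9,232.1),85),onz("side",(288,291),85))
print(onz("scene",(215.5,236.5),0),onz("side",(324,289.4),0))
for t in ["trap_jar","petri","wash_bottle","beaker","filter_unit","spatula","bung"]:
  for c in ["scene","side"]:
    l=cams.landmark_of(t,c)
    if l: print(t,c,l[0]["confidence"],onz(c,l[0]["at"],0))
E
```

```text
(array([552.9, -73. , 162.8]), [1.38712800994883, 1.3871280099487207])
[ 563.5 -105.1   85. ] [ 563.2 -108.3   85. ]
[ 551.9 -113.4    0. ] [ 563.8 -108.     0. ]
trap_jar scene 0.75 [ 629.1 -259.4    0. ]
trap_jar side 0.7 [ 623.1 -271.     0. ]
petri scene 0.56 [ 490.7 -287.8    0. ]
wash_bottle side 0.92 [492.6  59.9   0. ]
beaker scene 0.75 [652.3  63.8   0. ]
beaker side 0.58 [651.3  68.2   0. ]
filter_unit scene 0.56 [558.2 166.4   0. ]
filter_unit side 0.68 [566.3 159.4   0. ]
spatula scene 0.44 [401.8 -50.2  -0. ]
spatula side 0.54 [404.6 -63.6   0. ]
bung scene 0.68 [ 392.2 -183.4    0. ]
bung side 0.59 [ 392.5 -186.     0. ]
```

View pics/scz.png

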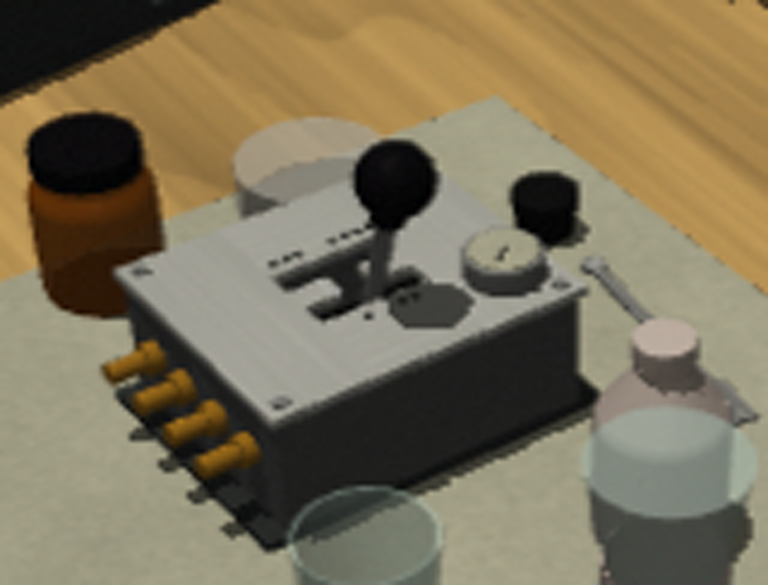

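View pics/sdz.png

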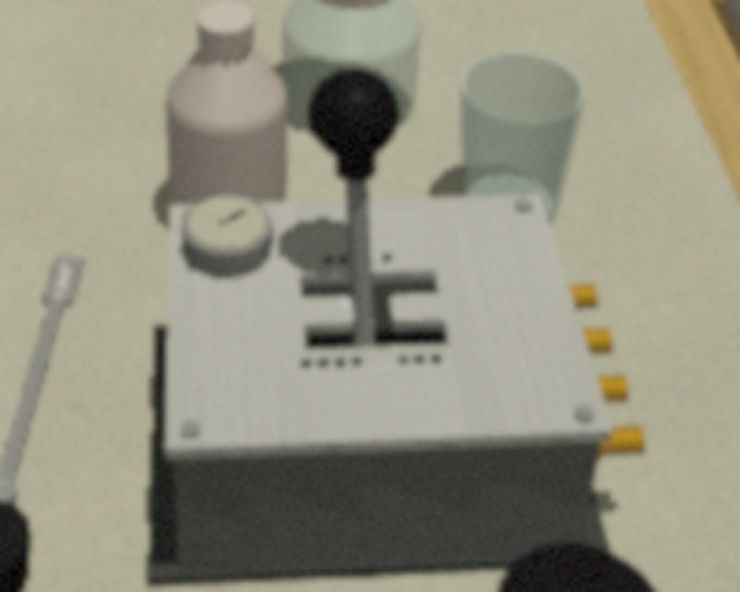

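```bash
python3 - <<'E'
from h import *
np.set_printoptions(precision=1,suppress=True)
sc=lambda u,v:(130+v/4.5,160+u/4.8)
sd=lambda u,v:(205+v/3.7,190+u/3.7)
S={k:onz("scene",sc(*p),85)[:2] for k,p in dict(FR=(115,270),FL=(272,420),NL=(588,290)).items()}
D={k:onz("side",sd(*p),85)[:2] for k,p in dict(NR=(167,447),FR=(610,435),FL=(545,190),NL=(168,202)).items()}
print(S);print(D)
L=[onz("side",sd(*p),85)[:2] for p in [(303,287),(436,283),(306,336),(445,336)]]
print(L)
for a,b in [(D['NR'],D['FR']),(D['NL'],D['FL']),(S['NL'],S['FL']),(L[0],L[1]),(L[2],L[3])]:
    v=b-a;print(np.linalg.norm(v),np.degrees(np.arctan2(v[1],v[0])))
v=S['FL']-S['FR'];print(np.linalg.norm(v),np.degrees(np.arctan2(-v[0],v[1])))
v=D['FL']-D['FR'];print(np.linalg.norm(v),np.degrees(np.arctan2(-v[0],v[1])))
v=D['NL']-D['NR'];print(np.linalg.norm(v),np.degrees(np.arctan2(-v[0],v[1])))
x,e=tri(ray("scene",sc(395,183)),ray("side",sd(353,113)));print(x,e)
g=np.array([563.5,-106.5])
for yaw in [-.03,0,.03,.06]:
    c,s=np.cos(yaw),np.sin(yaw);d=x[:2]-g;print(yaw,[c*d[0]+s*d[1],-s*d[0]+c*d[1]])
E
```

```text
{'FR': array([ 654.2, -174.8]), 'FL': array([647.8, -27.1]), 'NL': array([470.3, -30.8])}
{'NR': array([ 476.4, -186.5]), 'FR': array([ 653.7, -182.2]), 'FL': array([652.1, -27.5]), 'NL': array([468.6, -35.7])}
[array([532.2, -95.3]), array([592.2, -93.1]), array([ 532.8, -125.8]), array([ 592.9, -126.3])]
177.38589167166074 1.3977396552769732
183.60012807228188 2.570840070472396
177.58671046036466 1.184847337576633
60.053707677011346 2.0877599528480166
60.0642697610456 -0.4677513717053309
147.8102542175314 2.4735439363217666
154.76512164931071 0.6119801562676083
151.0461125617643 2.9354701721225847
[552.9 -70.1 163.2] [0.4931059995365099, 0.4931059995362555]
-0.03 [np.float64(-11.6459662123995), np.float64(36.08346393778106)]
0 [np.float64(-10.558384370791032), np.float64(36.41655417867172)]
0.03 [np.float64(-9.461300695918418), np.float64(36.716871978845234)]
0.06 [np.float64(-8.355702489038112), np.float64(36.984147072552304)]
```

The plate edges give a yaw of about 0.03 rad and a gate at about (563, -107). The ball comes out at (553, -70, 163), which is selector x ≈ -10 and y ≈ +36.6. That matches the left lane with forward ≈ -0.06. With fingers closed, I'll align the tool with the selector and fly high to a spot behind the ball.

```bash
python3 -m pendant '[[[0,0,0],[0,0,0.105]],[[0,0,0],[0,0,0.105]],[[0,0,0],[0,0,0.104]],[[0.02,-0.03,0],[0,0,0]],[[0.025,-0.04,0],[0,0,0]],[[0.025,-0.04,0],[0,0,0]],[[0.025,-0.04,0],[0,0,0]],[[0.025,-0.04,0],[0,0,0]],[[0.025,-0.04,0],[0,0,0]],[[0.025,-0.04,0],[0,0,0]],[[0.02,-0.03,0],[0,0,0]]]' 0 20
```

```text
clock: 2.2
tool_pos: [367.0, -210.0, 247.0]
tool_rot: [[1.0, 0.031, 0.001], [0.031, -1.0, -0.0], [0.001, 0.0, -1.0]]
ft_force: [0.5, 0.4, -0.3]
finger_gap: 0.029
```

```bash
python3 -m pendant '[[[0.025,-0.03,0],[0,0,0]],[[0.03,-0.035,0],[0,0,0]],[[0.03,-0.035,0],[0,0,0]],[[0.025,-0.03,0],[0,0,0]],[[0.017,-0.01,0],[0,0,0]],[[0,0,0],[0,0,0]],[[0,0,0],[0,0,0]]]'
python3 - <<'E'
from h import *
np.set_printoptions(precision=1,suppress=True)
for c in ["scene","side","wrist"]:
    im=cams.camera(c); cv2.imwrite(f"pics/{c}1.png",im[:,:,::-1])
    l=cams.landmark_of("knob",c);print(c,l[:1])
    l=cams.landmark_of("gate",c);print(c,l[:1], [onz(c,x["at"],85) for x in l[:1]])
a=[cv2.imread("pics/%s1.png"%c) for c in ("scene","side","wrist")]
cv2.imwrite("pics/m1.png",np.vstack([np.hstack([cv2.resize(a[0][130:260,160:320],(400,300)),cv2.resize(a[1][205:365,190:390],(400,300))]),np.hstack([cv2.resize(a[2],(400,300))]*2)]))
E
```

```text
clock: 2.9
tool_pos: [488.8, -68.7, 246.6]
tool_rot: [[1.0, 0.03, -0.001], [0.03, -1.0, -0.0], [-0.001, 0.0, -1.0]]
ft_force: [-0.3, 0.5, -0.3]
finger_gap: 0.007
scene [{'at': [169.1, 240.3], 'confidence': 0.85}]
scene [{'at': [193.8, 231.7], 'confidence': 0.63}] [array([567.9, -99.4,  85. ])]
side [{'at': [233.6, 283.9], 'confidence': 0.57}]
side [{'at': [287.4, 289.6], 'confidence': 0.91}] [array([ 561. , -106.9,   85. ])]
wrist [{'at': [114.0, 292.6], 'confidence': 0.64}]
wrist [{'at': [98.8, 337.1], 'confidence': 0.93}] [array([ 560.2, -106.1,   85. ])]
```

View pics/m1.png

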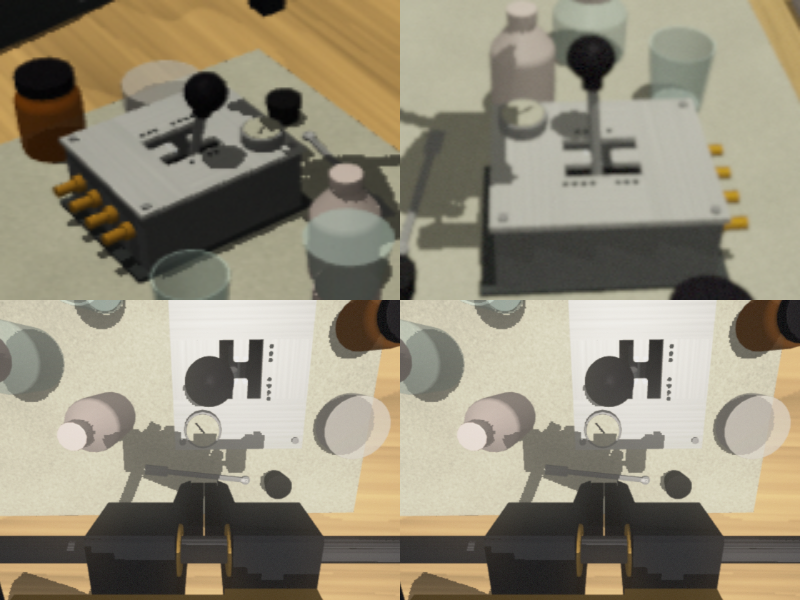

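The wrist view shows the ball at about (114, 293) with the H to its right, centred at about (98, 337). The lever is left of the cross slot and slightly near of it. I'll refine the ball, gate and yaw from this view.

```bash
python3 - <<'E'
from h import *
np.set_printoptions(precision=1,suppress=True)
a=cv2.imread("pics/wrist1.png")[20:220,220:460];cv2.imwrite("pics/wz.png",cv2.resize(a,None,fx=3,fy=3))
print(onz("wrist",(114,292.6),163), tri(ray("wrist",(114,292.6)),ray("scene",(169.1,240.3)),ray("side",(235,285))), tri(ray("wrist",(114,292.6)),ray("scene",(170.3,242)),ray("side",(235.5,285.4))))
E
```

```text
[552.  -70.4 163. ] (array([553.3, -72.1, 166.1]), [2.1039452504837115, 2.4939827987591845, 0.9521862212775644]) (array([552.7, -70.7, 163.7]), [0.7322165346736057, 0.17352659748356292, 0.69779826752065])
```

View pics/wz.png

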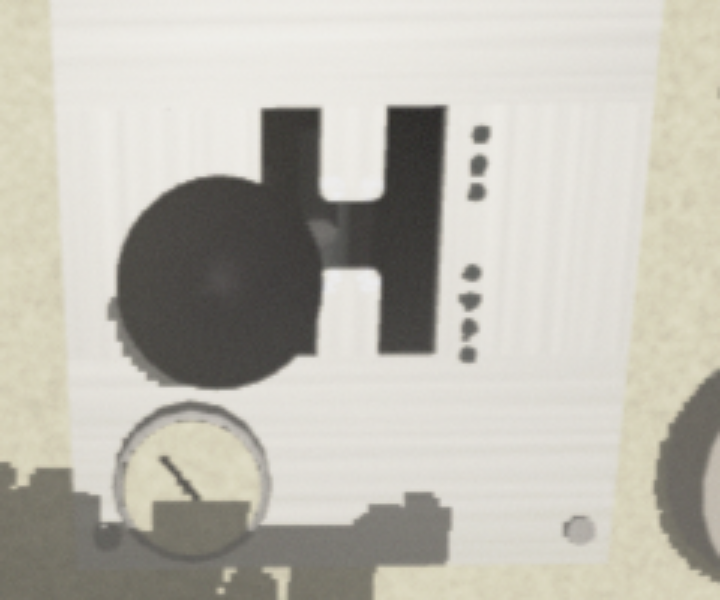

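```bash
python3 - <<'E'
from h import *
np.set_printoptions(precision=1,suppress=True)
w=lambda u,v:(20+v/3,220+u/3)
P=[onz("wrist",w(*p),85) for p in [(416.5,106),(408,354),(353,202),(350,269)]]
print(P); v=P[0]-P[1];print(np.arctan2(v[1],v[0]),np.linalg.norm(v)); print((P[2]+P[3])/2,(P[0]+P[1])/2)
E
```

```text
[array([ 591.9, -120.2,   85. ]), array([ 530.6, -123.3,   85. ]), array([ 568.6, -105.9,   85. ]), array([ 552. , -106.3,   85. ])]
0.050491304483063104 61.36440838588699
[ 560.3 -106.1   85. ] [ 561.2 -121.7   85. ]
```

The gate is at about (561, -106) with yaw near 0.03–0.05, and the ball is at selector x ≈ -8. I'll lower behind the ball, then push gently forward about 8 mm to level it with the cross slot.

```bash
python3 -m pendant '[[[0,0,0.03],[0,0,0]],[[0,0,0.03],[0,0,0]],[[0,0.001,0.03],[0,0,0]],[[0.01,0.001,0],[0,0,0]],[[0.01,0,0],[0,0,0]],[[0.005,0,0],[0,0,0]],[[0.002,0,0],[0,0,0]],[[0,0,0],[0,0,0]]]'
```

```text
clock: 4.15
tool_pos: [516.7, -69.8, 157.5]
tool_rot: [[1.0, 0.03, 0.001], [0.03, -1.0, -0.001], [0.001, 0.001, -1.0]]
ft_force: [0.1, 0.5, 0.1]
finger_gap: 0.005
```

```bash
python3 -m pendant '[[[0.003,0,0],[0,0,0]],[[0.003,0,0],[0,0,0]],[[0.002,0,0],[0,0,0]],[[0.002,0,0],[0,0,0]],[[0.002,0,0],[0,0,0]],[[0.002,0,0],[0,0,0]],[[0,0,0],[0,0,0]]]'
python3 - <<'E'
from h import *
np.set_printoptions(precision=1,suppress=True)
K={}
for c in ["scene","side","wrist"]:
    im=cams.camera(c); cv2.imwrite(f"pics/{c}2.png",im[:,:,::-1])
    l=cams.landmark_of("knob",c);print(c,l[:1])
a=[cv2.imread("pics/%s2.png"%c) for c in ("scene","side","wrist")]
cv2.imwrite("pics/m2.png",np.vstack([np.hstack([cv2.resize(a[0][130:260,160:320],(400,300)),cv2.resize(a[1][205:365,190:390],(400,300))]),np.hstack([cv2.resize(a[2],(400,300))]*2)]))
E
```

```text
clock: 4.85
tool_pos: [530.3, -69.4, 156.7]
tool_rot: [[1.0, 0.03, -0.0], [0.03, -1.0, -0.0], [-0.0, 0.0, -1.0]]
ft_force: [-3.5, -0.3, 2.3]
finger_gap: 0.006
scene []
side [{'at': [231.7, 287.0], 'confidence': 0.74}]
wrist [{'at': [224.8, 292.1], 'confidence': 0.67}]
```

View pics/m2.png

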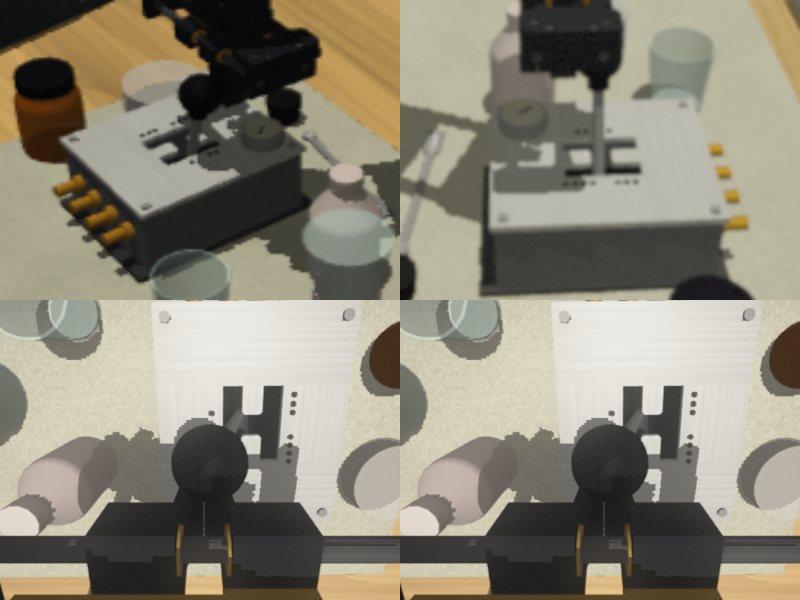

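Contact is about 3.5 N. The rod now stands level with the cross slot (wrist view, rod at about (238, 420), slot at (255, 423)). Next I'll back off, go round to the left of the ball and come level with it.

```bash
python3 -m pendant '[[[-0.015,0,0],[0,0,0]],[[-0.015,0,0],[0,0,0]],[[0,-0.025,0],[0,0,0]],[[0,-0.027,0],[0,0,0]],[[0,0,0.002],[0,0,0]],[[0.02,0,0],[0,0,0]],[[0.02,0,0],[0,0,0]],[[0.019,0,0],[0,0,0]],[[0,0,0],[0,0,0]],[[0,0,0],[0,0,0]]]'
```

```text
clock: 6.15
tool_pos: [557.3, -16.8, 154.3]
tool_rot: [[1.0, 0.03, -0.001], [0.03, -1.0, 0.0], [-0.001, -0.0, -1.0]]
ft_force: [0.6, 0.3, -0.3]
finger_gap: 0.005
```

```bash
python3 -m pendant '[[[0.001,0.006,0],[0,0,0]],[[0.001,0.006,0],[0,0,0]],[[0,0.004,0],[0,0,0]],[[0,0.004,0],[0,0,0]],[[0,0.004,0],[0,0,0]],[[0,0.004,0],[0,0,0]],[[0,0.004,0],[0,0,0]],[[0,0,0],[0,0,0]]]'
python3 - <<'E'
from h import *
for c in ["side","wrist"]:
    im=cams.camera(c); cv2.imwrite(f"pics/{c}3.png",im[:,:,::-1])
a=[cv2.imread("pics/%s3.png"%c) for c in ("side","wrist")]
cv2.imwrite("pics/m3.png",np.hstack([cv2.resize(a[0][205:365,190:390],(400,300)),cv2.resize(a[1],(400,300))]))
E
```

```text
clock: 6.95
tool_pos: [560.7, -48.8, 154.9]
tool_rot: [[1.0, 0.03, 0.0], [0.03, -1.0, -0.0], [0.0, 0.0, -1.0]]
ft_force: [-0.2, 2.2, 1.9]
finger_gap: 0.006
```

View pics/m3.png

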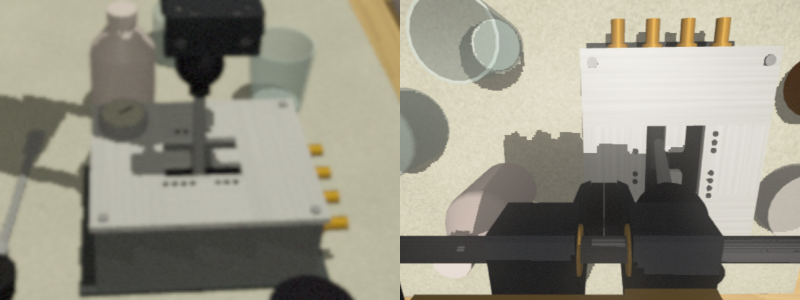

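The lever is moving across at about 2 N. I'll carry on.

```bash
python3 -m pendant '[[[0,0.005,0],[0,0,0]],[[0,0.005,0],[0,0,0]],[[0,0.005,0],[0,0,0]],[[0,0.005,0],[0,0,0]],[[0,0.005,0],[0,0,0]],[[0,0.005,0],[0,0,0]],[[0,0.005,0],[0,0,0]],[[0,0.005,0],[0,0,0]],[[0,0.004,0],[0,0,0]],[[0,0.003,0],[0,0,0]],[[0,0.002,0],[0,0,0]],[[0,0,0],[0,0,0]]]'
```

```text
clock: 8.25
tool_pos: [562.0, -97.7, 154.6]
tool_rot: [[1.0, 0.03, -0.0], [0.03, -1.0, -0.0], [-0.0, 0.0, -1.0]]
ft_force: [0.6, 1.1, -0.4]
finger_gap: 0.007
```

```bash
python3 -m pendant '[[[0,0.002,0],[0,0,0]],[[0,0.002,0],[0,0,0]],[[0,0.001,0],[0,0,0]],[[0,0.001,0],[0,0,0]],[[0,0.001,0],[0,0,0]],[[0,0,0],[0,0,0]]]'
python3 - <<'E'
from h import *
for c in ["scene","side","wrist"]:
    im=cams.camera(c); cv2.imwrite(f"pics/{c}4.png",im[:,:,::-1])
a=[cv2.imread("pics/%s4.png"%c) for c in ("scene","side","wrist")]
cv2.imwrite("pics/m4.png",np.vstack([np.hstack([cv2.resize(a[0][130:260,160:320],(400,300)),cv2.resize(a[1][205:365,190:390],(400,300))]),np.hstack([cv2.resize(a[2],(400,300))]*2)]))
E
```

```text
clock: 8.85
tool_pos: [562.1, -104.4, 154.6]
tool_rot: [[1.0, 0.03, -0.0], [0.03, -1.0, 0.0], [-0.0, -0.0, -1.0]]
ft_force: [0.7, 3.0, -1.6]
finger_gap: -0.0
```

View pics/m4.png

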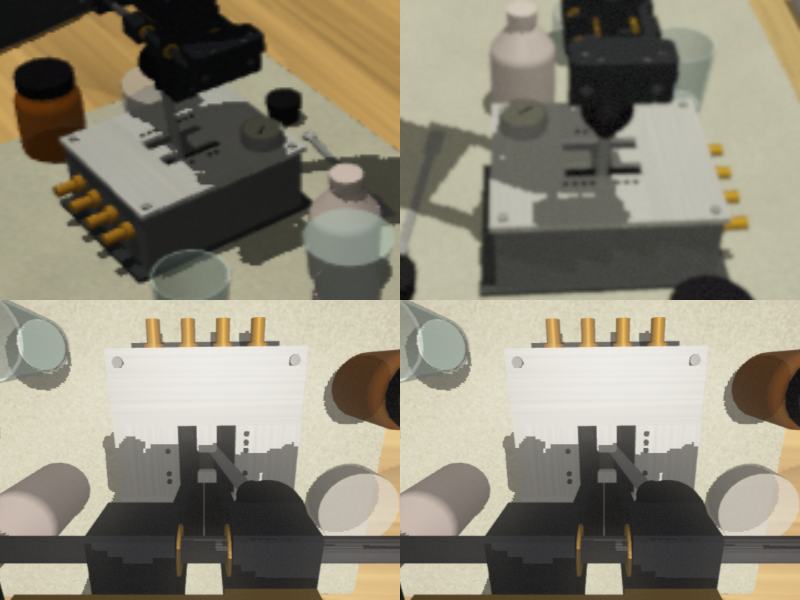

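The rod has crossed to the right and the ball sits right of the fingers. I'll press a little more until I feel the stop.

```bash
python3 -m pendant '[[[0,0.001,0],[0,0,0]],[[0,0.001,0],[0,0,0]],[[0,0,0],[0,0,0]]]'
```

```text
clock: 9.3
tool_pos: [562.3, -106.5, 154.7]
tool_rot: [[1.0, 0.03, -0.0], [0.03, -1.0, 0.0], [-0.0, -0.0, -1.0]]
ft_force: [0.6, 3.2, -1.0]
finger_gap: 0.006
```

```bash
python3 -m pendant '[[[0,0.001,0],[0,0,0]],[[0,0.001,0],[0,0,0]],[[0,0,0],[0,0,0]]]'
```

```text
clock: 9.6
tool_pos: [562.2, -107.8, 154.7]
tool_rot: [[1.0, 0.03, -0.0], [0.03, -1.0, 0.001], [-0.0, -0.001, -1.0]]
ft_force: [-0.3, 6.4, -2.0]
finger_gap: 0.006
```

Force rose to 6.4 N with little travel, so the lever is at the right-hand stop. I'll back off, go round behind the ball on the near side, then look.

```bash
python3 -m pendant '[[[0,-0.006,0],[0,0,0]],[[0,-0.006,0],[0,0,0]],[[-0.02,0,0],[0,0,0]],[[-0.02,0,0],[0,0,0]],[[-0.018,0,0],[0,0,0]],[[0,0.022,0],[0,0,0]],[[0,0.024,0],[0,0,0]],[[0,0,0],[0,0,0]],[[0,0,0],[0,0,0]]]'
python3 - <<'E'
from h import *
np.set_printoptions(precision=1,suppress=True)
for c in ["scene","side","wrist"]:
    im=cams.camera(c); cv2.imwrite(f"pics/{c}5.png",im[:,:,::-1])
    l=cams.landmark_of("knob",c);print(c,l[:1],[onz(c,x["at"],165) for x in l[:1]])
a=[cv2.imread("pics/%s5.png"%c) for c in ("scene","side","wrist")]
cv2.imwrite("pics/m5.png",np.vstack([np.hstack([cv2.resize(a[0][130:260,160:320],(400,300)),cv2.resize(a[1][205:365,190:390],(400,300))]),np.hstack([cv2.resize(a[2],(400,300))]*2)]))
E
```

```text
clock: 10.5
tool_pos: [505.4, -144.1, 154.9]
tool_rot: [[1.0, 0.029, 0.0], [0.029, -1.0, -0.0], [0.0, 0.0, -1.0]]
ft_force: [-0.0, 1.4, -0.5]
finger_gap: 0.008
scene [{'at': [195.4, 180.8], 'confidence': 0.16}] [array([705.8, -63.8, 165. ])]
side [{'at': [265.3, 290.5], 'confidence': 0.62}] [array([ 556.9, -145.8,  165. ])]
wrist [{'at': [156.4, 288.8], 'confidence': 0.96}] [array([ 559.3, -142.3,  165. ])]
```

View pics/m5.png

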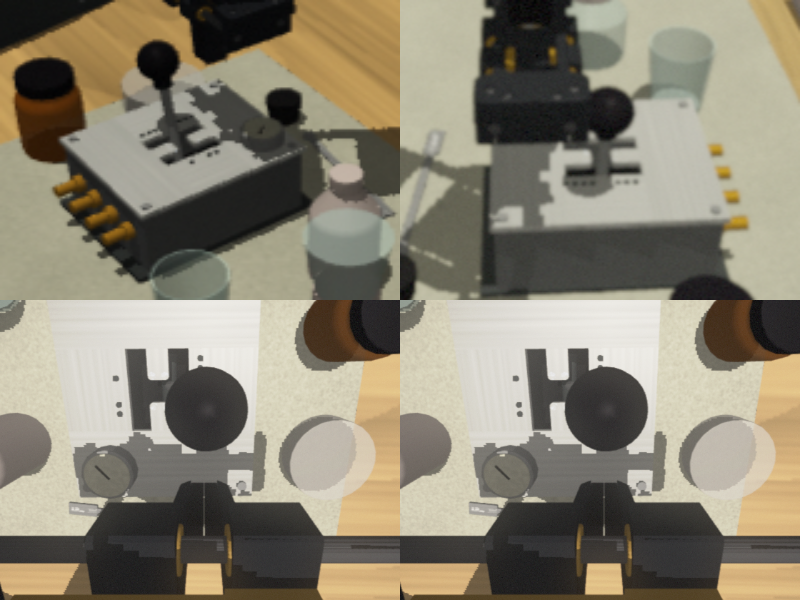

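The ball stands in the right lane at about (560, -142), level with the cross slot and directly ahead of the fingers. I'll push it forward; home should be at a TCP x of about 582.

```bash
python3 -m pendant '[[[0.01,0,0],[0,0,0]],[[0.01,0,0],[0,0,0]],[[0.004,0,0],[0,0,0]],[[0.004,0,0],[0,0,0]],[[0.004,0,0],[0,0,0]],[[0.005,0,0],[0,0,0]],[[0.005,0,0],[0,0,0]],[[0.005,0,0],[0,0,0]],[[0.005,0,0],[0,0,0]],[[0.005,0,0],[0,0,0]],[[0.005,0,0],[0,0,0]],[[0,0,0],[0,0,0]]]'
```

```text
clock: 12.0
tool_pos: [567.8, -142.0, 154.3]
tool_rot: [[1.0, 0.03, -0.0], [0.03, -1.0, 0.001], [-0.0, -0.001, -1.0]]
ft_force: [-2.2, 1.1, 0.5]
finger_gap: 0.005
```

```bash
python3 -m pendant '[[[0.004,0,0],[0,0,0]],[[0.003,0,0],[0,0,0]],[[0.002,0,0],[0,0,0]],[[0.002,0,0],[0,0,0]],[[0.001,0,0],[0,0,0]],[[0.001,0,0],[0,0,0]],[[0,0,0],[0,0,0]]]'
```

```text
clock: 12.7
tool_pos: [580.4, -141.8, 154.7]
tool_rot: [[1.0, 0.03, -0.0], [0.03, -1.0, 0.0], [-0.0, -0.0, -1.0]]
ft_force: [-3.8, 2.1, -1.9]
finger_gap: 0.006
```

```bash
python3 -m pendant '[[[0.001,0,0],[0,0,0]],[[0.001,0,0],[0,0,0]],[[0,0,0],[0,0,0]]]'
```

```text
clock: 13.0
tool_pos: [582.4, -141.8, 154.7]
tool_rot: [[1.0, 0.03, -0.0], [0.03, -1.0, 0.0], [-0.0, -0.0, -1.0]]
ft_force: [-4.0, 2.1, -2.2]
finger_gap: 0.004
```

```bash
python3 -m pendant '[[[0.001,0,0],[0,0,0]],[[0.001,0,0],[0,0,0]],[[0,0,0],[0,0,0]]]'
```

```text
clock: 13.3
tool_pos: [584.4, -141.7, 154.7]
tool_rot: [[1.0, 0.03, -0.0], [0.03, -1.0, 0.0], [-0.0, -0.0, -1.0]]
ft_force: [-3.8, 1.8, -3.6]
finger_gap: 0.002
```

```bash
python3 -m pendant '[[[0.001,0,0],[0,0,0]],[[0.001,0,0],[0,0,0]],[[0,0,0],[0,0,0]]]'
python3 - <<'E'
from h import *
for c in ["scene","side","wrist"]:
    im=cams.camera(c); cv2.imwrite(f"pics/{c}6.png",im[:,:,::-1])
a=[cv2.imread("pics/%s6.png"%c) for c in ("scene","side","wrist")]
cv2.imwrite("pics/m6.png",np.vstack([np.hstack([cv2.resize(a[0][130:260,160:320],(400,300)),cv2.resize(a[1][205:365,190:390],(400,300))]),np.hstack([cv2.resize(a[2],(400,300))]*2)]))
E
```

```text
clock: 13.6
tool_pos: [585.7, -141.6, 154.4]
tool_rot: [[1.0, 0.03, -0.002], [0.03, -1.0, 0.0], [-0.002, -0.0, -1.0]]
ft_force: [-6.5, 1.4, -2.7]
finger_gap: 0.003
```

View pics/m6.png

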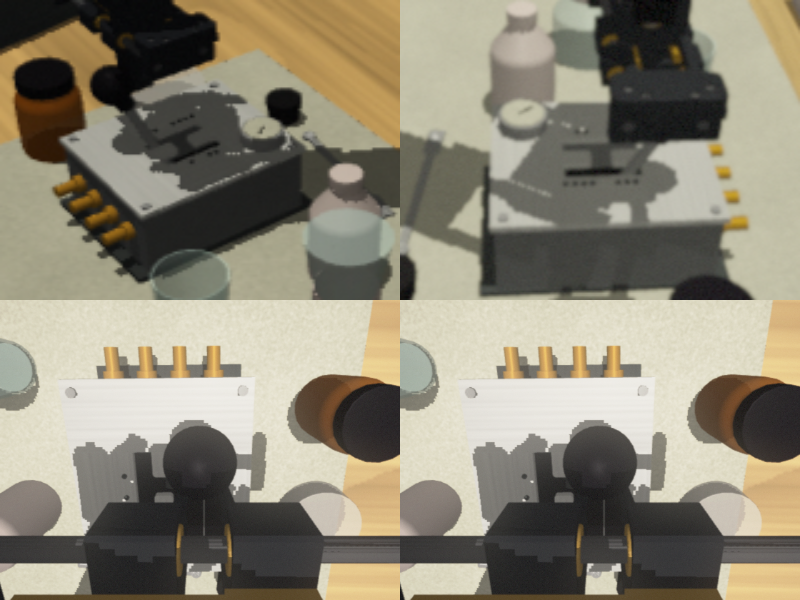

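The ball leans forward in the right lane and the force has risen to 6.5 N. I'll press a touch more to confirm the end stop.

```bash
python3 -m pendant '[[[0.001,0,0],[0,0,0]],[[0.001,0,0],[0,0,0]],[[0,0,0],[0,0,0]]]'
```

```text
clock: 14.05
tool_pos: [587.1, -141.5, 154.2]
tool_rot: [[1.0, 0.03, -0.004], [0.03, -1.0, 0.001], [-0.004, -0.001, -1.0]]
ft_force: [-9.6, 2.5, -2.6]
finger_gap: 0.006
```

9.6 N and rising while the lever hardly moves, so it is home. I'll withdraw straight back, rise and check.

```bash
python3 -m pendant '[[[-0.01,0,0],[0,0,0]],[[-0.02,0,0],[0,0,0]],[[-0.03,0,0],[0,0,0]],[[-0.03,0,0],[0,0,0]],[[-0.02,0,-0.02],[0,0,0]],[[-0.02,0,-0.03],[0,0,0]],[[0,0,-0.03],[0,0,0]],[[0,0,-0.02],[0,0,0]],[[0,0,0],[0,0,0]],[[0,0,0],[0,0,0]]]'
python3 - <<'E'
from h import *
np.set_printoptions(precision=1,suppress=True)
for c in ["scene","side","wrist"]:
    im=cams.camera(c); cv2.imwrite(f"pics/{c}7.png",im[:,:,::-1])
    l=cams.landmark_of("knob",c);print(c,l[:1],[onz(c,x["at"],158) for x in l[:1]])
    for t in ["trap_jar","petri","wash_bottle","beaker","filter_unit","spatula","bung"]:
        l=cams.landmark_of(t,c)
        if l: print(t,c,l[0]["confidence"],onz(c,l[0]["at"],0))
a=[cv2.imread("pics/%s7.png"%c) for c in ("scene","side","wrist")]
cv2.imwrite("pics/m7.png",np.vstack([np.hstack([cv2.resize(a[0][130:260,160:320],(400,300)),cv2.resize(a[1][205:365,190:390],(400,300))]),np.hstack([cv2.resize(a[2],(400,300)),cv2.resize(a[1],(400,300))])]))
E
```

```text
clock: 15.05
tool_pos: [458.7, -145.8, 254.8]
tool_rot: [[1.0, 0.03, 0.002], [0.03, -1.0, -0.001], [0.002, 0.001, -1.0]]
ft_force: [-0.0, 0.4, -0.3]
finger_gap: 0.006
scene [{'at': [168.4, 204.2], 'confidence': 0.91}] [array([ 615.7, -131.6,  158. ])]
trap_jar scene 0.98 [ 627.5 -260.3   -0. ]
petri scene 0.63 [ 499.3 -277.6    0. ]
wash_bottle scene 0.73 [408.8 -54.    0. ]
beaker scene 0.57 [652.8  64.2   0. ]
filter_unit scene 0.81 [566.6 170.7   0. ]
spatula scene 0.64 [400.7 -54.8  -0. ]
bung scene 0.47 [ 403.4 -179.1    0. ]
side [{'at': [263.4, 326.7], 'confidence': 0.96}] [array([ 612. , -133.5,  158. ])]
trap_jar side 0.76 [ 624.  -272.3    0. ]
wash_bottle side 0.89 [497.4  62.8   0. ]
beaker side 0.75 [656.2  68.5   0. ]
filter_unit side 0.93 [559.9 161.4   0. ]
spatula side 0.88 [396.1 -57.1   0. ]
bung side 0.64 [ 392.8 -185.8    0. ]
wrist [] []
petri wrist 0.56 [ 488.3 -279.2    0. ]
wash_bottle wrist 0.82 [494.1  64.2   0. ]
spatula wrist 0.82 [400.2 -59.9   0. ]
bung wrist 0.78 [ 394.7 -180.7    0. ]
```

View pics/m7.png

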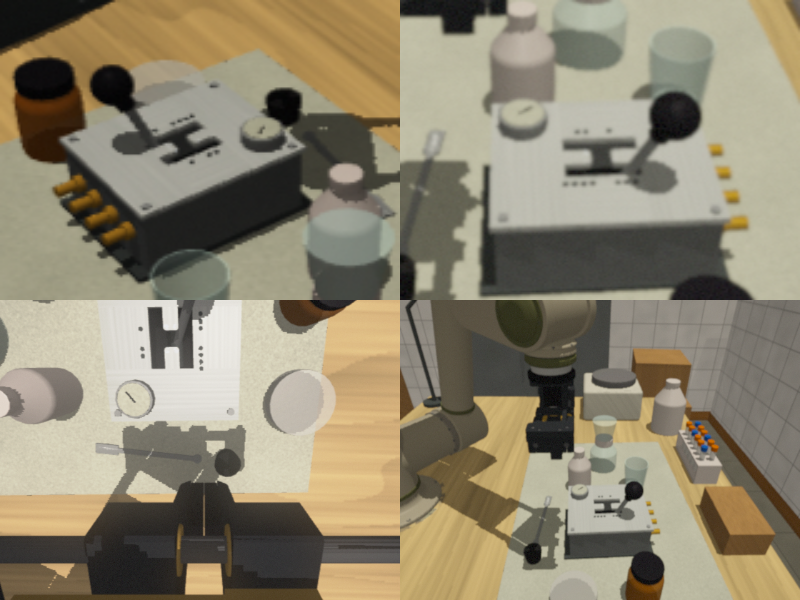

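```bash
python3 - <<'E'
from h import *
np.set_printoptions(precision=2,suppress=True)
g=np.array([561.2,-106.3]);s0=(166.4,205.2);s1=(266.3,327.5)
C={}
for c in ("scene","side"):
    im=cv2.imread(f"pics/{c}7.png"); r0,c0=(s0 if c=="scene" else s1); 
    y,x=int(r0)-18,int(c0)-18
    p=cv2.cvtColor(im,cv2.COLOR_BGR2GRAY)[y:y+36,x:x+36]
    cv2.imwrite(f"pics/b_{c}.png",cv2.resize(p,None,fx=10,fy=10))
    _,l,st,ce=cv2.connectedComponentsWithStats((p<60).astype(np.uint8)); k=l[18,18]; print(c,st[k],ce[k]+[x,y])
x,e=tri(ray("scene",s0),ray("side",s1));print(x,e)
for f,a in [(.33,.24),(.30,.24),(.27,.24),(.33,.2)]:
  for yaw in(.03,.045):
    X=[150*np.sin(f),-150*np.sin(a)*np.cos(f),20+150*np.cos(a)*np.cos(f)]
    W=[g[0]+X[0]*np.cos(yaw)-X[1]*np.sin(yaw),g[1]+X[0]*np.sin(yaw)+X[1]*np.cos(yaw),X[2]]
    print(f,a,yaw,np.array(W),proj("scene",W),proj("side",W))
E
cd pics; python3 -c "
import cv2,numpy as np
cv2.imwrite('bb.png',np.hstack([cv2.imread('b_scene.png'),cv2.imread('b_side.png')]))"
```

```text
scene [  9  10  21  26 294] [205.55 168.59]
side [  6   6  25  27 522] [326.54 267.06]
[ 611.21 -138.5   157.2 ] [1.4330849066644942, 1.4330849066644173]
0.33 0.24 0.03 [ 610.8  -138.56  157.84] [166.26 204.71] [265.69 326.33]
0.33 0.24 0.045 [ 611.27 -137.81  157.84] [166.49 204.68] [265.36 326.58]
0.3 0.24 0.03 [ 606.53 -139.02  159.19] [165.07 206.23] [265.2  323.57]
0.3 0.24 0.045 [ 607.02 -138.33  159.19] [165.28 206.19] [264.9  323.84]
0.27 0.24 0.03 [ 602.22 -139.45  160.42] [163.92 207.78] [264.76 320.77]
0.27 0.24 0.045 [ 602.72 -138.83  160.42] [164.12 207.72] [264.49 321.05]
0.33 0.2 0.03 [ 610.63 -133.02  159.08] [166.97 205.88] [262.62 325.79]
0.33 0.2 0.045 [ 611.03 -132.28  159.08] [167.19 205.88] [262.29 325.98]
```

View pics/bb.png

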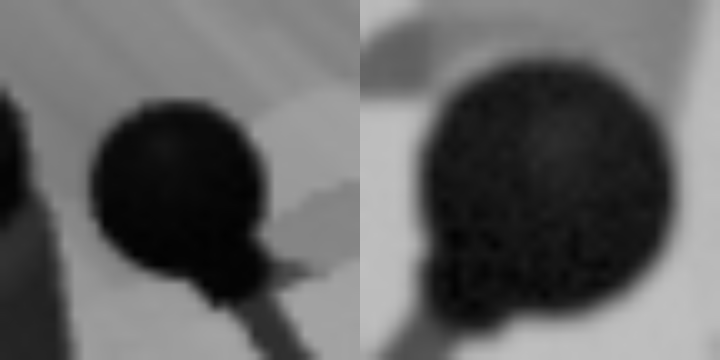

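The ball triangulates to (611, -138.5, 157), within 1 mm of the predicted third-slot end (610.8, -138.6, 157.8). The arm is clear at zero force, and the bystanders look unmoved in the pictures.

```bash
python3 -c "
from plant import r
print(r.sign_off())"
```

```text
the job is handed in; nothing more can be done
None
```

The lever is home in the third slot (right-hand far one), and I handed the job in at about 15 s of the 48 s allowed.

**What I did:** with the fingers shut, I nudged the ball forward about 7 mm to level it with the cross slot. Then I pushed it across to the right-hand stop (6.4 N) and forward until it met the end stop (9.6 N). The lever was never between the fingers and never went into the fourth slot. I then drew straight back and lifted clear.

**Last checks:**
- **Lever:** the ball measured (611, -138.5, 157) mm, against a predicted (610.8, -138.6, 157.8) for the third-slot end.
- **Arm:** clear of everything, with about 0.5 N or less on the wrist sensor.
- **Bystanders:** they look unmoved in the pictures. The networks' positions mostly agree with the first ones to within about 10 mm, which is their scatter.

**Disagreements:**
- **Wash bottle:** one scene-camera reading was about 140 mm off. The side and wrist cameras both put it back at its original place, so I took that one as a false report.
- **Knob:** the networks' knob points gave a sideways position about 5–7 mm off. I used the ball outline picked from the pictures instead.
- **Petri dishes:** the side camera never found them, so they were checked only with the scene and wrist cameras.

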